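# Set out the cup-size display in order of size

## Task

Set out the cup-size display for the customers: put the four takeaway cups, mouth down, on the wooden stand in order of size, the smallest on the smallest boss up to the largest on the largest boss, each pushed fully down over the boss that fits it so that its lip rests on the board. Do not shift or knock over the milk jug or the sugar shaker.

Things in the scene. Friction and masses are not known exactly. Their poses are not given: they have to be found in the camera images.
- cup_small: small white paper takeaway cup with a brown sleeve, rigid, upside down (mouth down, foot up): 60 mm across the mouth at the bottom, tapering to 44 mm across the foot at the top, 60 mm tall, wall 2.5 mm. Origin: centre of the mouth, at the bottom; z up to the foot. Round: yaw means nothing. Grip from above across the top end, 10 to 20 mm below the top
- cup_medium: medium white paper takeaway cup with a brown sleeve, rigid, upside down (mouth down, foot up): 70 mm across the mouth at the bottom, tapering to 50 mm across the foot at the top, 78 mm tall, wall 2.5 mm. Origin: centre of the mouth, at the bottom; z up to the foot. Round: yaw means nothing. Grip from above across the top end, 10 to 20 mm below the top
- cup_large: large white paper takeaway cup with a brown sleeve, rigid, upside down (mouth down, foot up): 80 mm across the mouth at the bottom, tapering to 56 mm across the foot at the top, 96 mm tall, wall 2.5 mm. Origin: centre of the mouth, at the bottom; z up to the foot. Round: yaw means nothing. Grip from above across the top end, 10 to 20 mm below the top
- cup_extra: extra-large white paper takeaway cup with a brown sleeve, rigid, upside down (mouth down, foot up): 90 mm across the mouth at the bottom, tapering to 62 mm across the foot at the top, 116 mm tall, wall 2.5 mm. Origin: centre of the mouth, at the bottom; z up to the foot. Round: yaw means nothing. Grip from above across the top end, 10 to 20 mm below the top
- boss_small: smallest, first of four pale wooden cone bosses in a row (82, 92, 102 mm apart, small to large) on a dark wooden stand (384 x 112 mm, top at z 18 mm, fixed): 48 mm across the base, 32 mm at the top, 16 mm high; the small cup fits over it with 2.5 mm play. Origin: centre of its base, on the stand's top; y along the row to the small end, x across the row, away from the robot, z up
- boss_medium: second of four pale wooden cone bosses in a row (82, 92, 102 mm apart, small to large) on a dark wooden stand (384 x 112 mm, top at z 18 mm, fixed): 58 mm across the base, 42 mm at the top, 16 mm high; the medium cup fits over it with 2.5 mm play. Origin: centre of its base, on the stand's top; y along the row to the small end, x across the row, away from the robot, z up
- boss_large: third of four pale wooden cone bosses in a row (82, 92, 102 mm apart, small to large) on a dark wooden stand (384 x 112 mm, top at z 18 mm, fixed): 68 mm across the base, 52 mm at the top, 16 mm high; the large cup fits over it with 2.5 mm play. Origin: centre of its base, on the stand's top; y along the row to the small end, x across the row, away from the robot, z up
- boss_extra: largest, last of four pale wooden cone bosses in a row (82, 92, 102 mm apart, small to large) on a dark wooden stand (384 x 112 mm, top at z 18 mm, fixed): 78 mm across the base, 62 mm at the top, 16 mm high; the extra-large cup fits over it with 2.5 mm play. Origin: centre of its base, on the stand's top; y along the row to the small end, x across the row, away from the robot, z up
- milk_jug: bystander, loose: steel milk jug, 75 x 106 mm and 100 mm tall, with a handle; origin at its underside near the middle of its body
- sugar_shaker: bystander, loose: glass sugar shaker with a pointed steel spout, 68 mm across, 150 mm tall; origin at the centre of its underside
Mind the look-alikes: they are no part of the job. What is shaped like the cup_small but purple is not meant.

How it is judged:
By the outcome, as a careful person would: the job done as asked, in the order asked, and still so for the second after the job is handed in, with the robot touching nothing.
It also fails if it takes over 96 s, if anything falls off the work surface, if the arm or the gripper's body presses on something with over 40 N, if the wrist force passes 120 N, or if a joint passes its speed limit or range.

## Robot

A 7-joint arm with a two-finger parallel gripper is mounted at the origin on a cart in front of the work surface, level with it; the furniture and walls round the work are solid. World frame = base frame: x ahead of the robot, y to its left, z up, the work surface at z = 0. Lengths are in m, angles in rad, forces in N, time in s.
With the tool pointing down it reaches from about 0.425 to 1.025 m from the base axis. Payload 3.6 kg.
Tool frame: the origin (TCP) lies at the very end of the fingers, on their centre line; the grasp point (between the pads) lies 19 mm behind it; z points along the fingers, y is the line along which they close (so a half turn about z gives the same grasp; the last joint's range is limited). The gripper opens to 85 mm and grips with 20 to 120 N. Pads are 22 mm wide; open, the fingers measure 114 mm over their backs; the gripper's body (76 mm by 85 mm) begins 54 mm behind the grasp point. The pads swing forward as they close: fully open they stand 13 mm farther back than shut.
Start: joints at [-1.351, 0.591, 0.048, 1.609, -0.033, 0.943, -0.034], TCP at [0.224, 0.69, 0.231] pointing down, gripper open.
Joint ranges: [-2.69, 2.69], [-0.47, 2.24], [-1.27, 1.36], [0.19, 2.51], [-1.53, 4.68], [0.08, 2.07], [-3.09, 3.09]. Speed limits (rad/s): [2.57, 2.57, 3.14, 3.14, 3.14, 3.14, 3.14].

## Interface

Orientations are given as a unit quaternion [x, y, z, w].
In Python, from bench import robot gives the robot as it stands.
- The arm moves only by the shell command python3 -m jog 'ROWS' [OPENING]. ROWS is text: rows parted by semicolons, each of 6 numbers parted by spaces: the shift along the tool's x, y, z in cm, then the turn, a rotation vector about the tool's x, y, z in degrees. In form: dx dy dz wx wy wz; .... A call has 1 to 20 rows; each row shifts and turns the commanded pose from where the row before left it, along the tool's axes as they then stand; what a row does not reach is not made up. A row lasts 1/10 s, in which the tool goes at most 50 mm and 8.59 degrees, less where a joint would pass 70% of its speed; a pose out of reach is approached as far as the arm can. A call with a gripper value outside its range is refused whole. OPENING is the closure in counts, from 0 (fully open) to 255 (shut), set as the call begins (- or left out, the last holds). The fingers move at their own pace and stop on an object; the grip force is fixed at half the most. Time passes only in rows, so rows that do not move let the fingers close. It gives the time, the measured TCP pose, the force, the opening and the grip force at its end, in the units of the state.
- robot.get_state(): the state, without advancing time (a new reading comes with each control period).
- robot.camera(name): name is "scene" or "top" or "wrist"; returns a dict with "frame" (384x512x3 uint8, red, green, blue), "K" (3x3 intrinsics, pixels), "dist_coeffs" ([k1, k2, p1, p2, k3] as OpenCV has them; the pictures are not rectified), "rvec" (rotation vector, rad) and "tvec" (3), from world to camera coordinates, as OpenCV has them. Camera axes: x right, y down, z forward; pixel columns grow to the right and rows downward; lengths in m; the calibration is good to about 2 mm. A picture is of the moment at which its call begins. There is no depth.
- robot.job_done(): hands the job in; it is judged then, once.
The state is a dict: "clock": time; "q": joint angles; "qd": joint speeds; "joint_efforts": joint torques, N m; "ee_pos": TCP position; "orientation": TCP orientation; "force": force on the tool from outside, world axes, zero at the start; "wrist_torque": the same for the moment, N m; "width": opening from 0.0 (shut) to 1.0 (fully open); "finger_force": force on a finger pad.
Only numpy, scipy, OpenCV 4.12 (cv2) and the standard library are available. Lean on these libraries where they do the work, as an engineer would, in place of code of your own. Each camera call takes 0.05 s, during which the arm holds its last target. There are 200 camera calls.

## Working session

There is one attempt and no reset: what is moved stays moved. The work goes in short steps, Python scripts to look and compute and a shell command to move; the robot and the scene stay as the last step left them, time stands still between calls to the robot, and variables do not carry over. Pictures are saved under pics/ and viewed, at most 14 in all, crops included, and the job is handed in when it is done.

```bash
mkdir -p pics; ls; python3 - <<'E'
from bench import robot
import cv2
for n in ("scene","top"):
    c=robot.camera(n); cv2.imwrite(f"pics/{n}1.png",cv2.resize(c["frame"][:,:,::-1],(800,600)))
    print(n,c["K"],c["dist_coeffs"],c["rvec"],c["tvec"])
s=robot.get_state();print(s)
E
```

```text
pics
scene [[351.11850094   0.         259.7536784 ]
 [  0.         351.11850094 190.02231271]
 [  0.           0.           1.        ]] [-0.03310867  0.          0.          0.          0.        ] [ 0.73865529 -2.43658473  1.27615475] [0.44034392 0.23016476 0.64214241]
top [[361.99035501   0.         253.1840377 ]
 [  0.         361.99035501 187.8746288 ]
 [  0.           0.           1.        ]] [-0.09332409  0.          0.          0.          0.        ] [ 2.18328158 -2.15600713  0.06441019] [-0.04598337  0.60442387  1.0866322 ]
{'clock': 0.1, 'q': array([-1.35048665,  0.59204789,  0.04834839,  1.60969723, -0.03330333,
        0.94270864, -0.03370583]), 'qd': array([-0.00053757, -0.00036511, -0.00177622, -0.00319522, -0.00116061,
       -0.00113034, -0.00202975]), 'joint_efforts': array([ 3.74825569e-03, -5.49998975e+01,  1.55349847e+00, -1.98822552e+01,
        9.80023557e-03,  3.88923319e-03,  2.34662372e-05]), 'ee_pos': array([0.22358149, 0.68887561, 0.2302404 ]), 'orientation': array([ 1.56244053e-01,  9.87717945e-01, -1.02360517e-03, -9.21402834e-05]), 'force': array([ 0.19479978, -0.3033587 ,  0.44009357]), 'wrist_torque': array([-0.00977314, -0.02741628, -0.01751552]), 'finger_force': 0.0, 'width': 0.9953204977805677}
```

View pics/scene1.png

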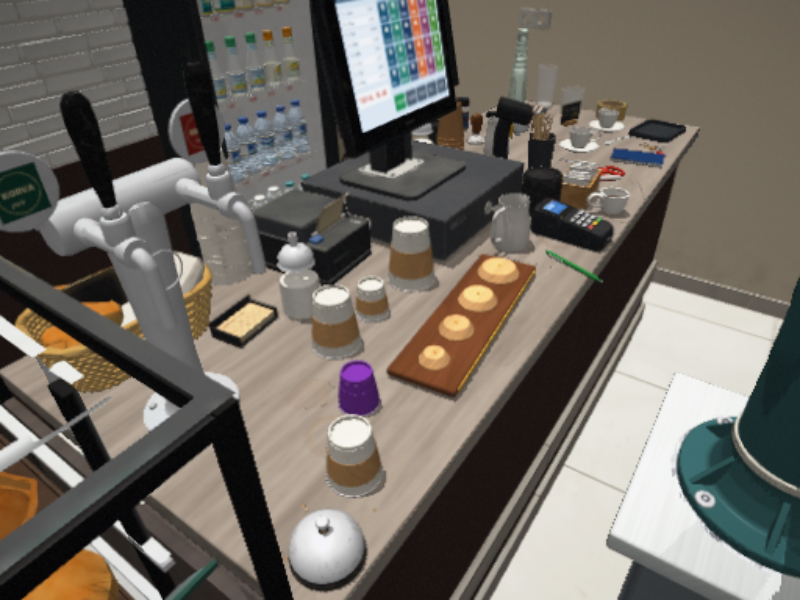

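View pics/top1.png

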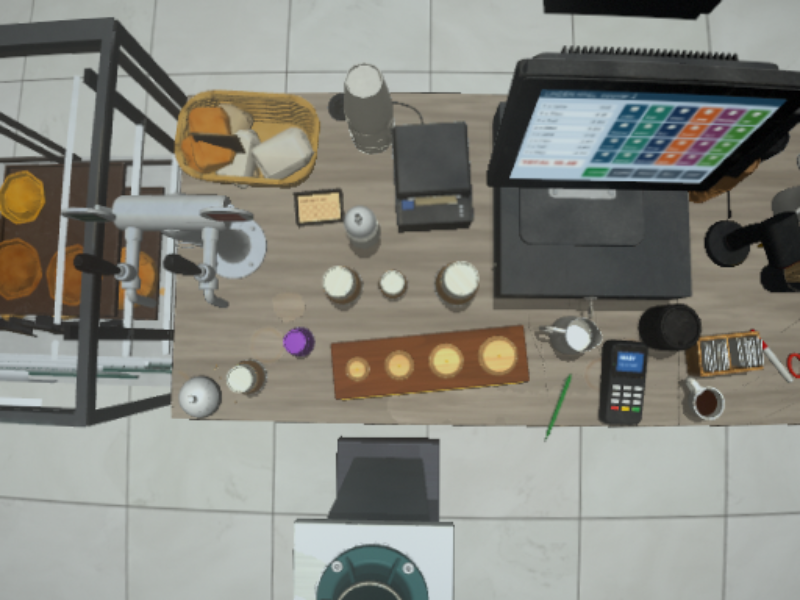

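The top view (800x600) shows the small cup at (392,283) and the extra-large cup at (458,281). The cups at (338,283) and (241,378) are medium and large, and I still have to tell them apart by foot size. The purple look-alike is at (298,342), the jug at (577,337), the shaker at (361,223), and the bosses at (357,369), (399,364), (446,360), (498,354).

```bash
cat > h.py <<'E'
import numpy as np, cv2
from bench import robot
def ray(c,uv,z):
    n=cv2.undistortPoints(np.array(uv,float).reshape(-1,1,2),c["K"],c["dist_coeffs"]).reshape(-1,2)
    R,_=cv2.Rodrigues(c["rvec"]);o=-R.T@np.ravel(c["tvec"])
    d=np.c_[n,np.ones(len(n))]@R
    return o+d*((z-o[2])/d[:,2])[:,None]
def proj(c,p): return cv2.projectPoints(np.array(p,float).reshape(-1,1,3),np.array(c["rvec"]),np.array(c["tvec"]),c["K"],c["dist_coeffs"])[0].reshape(-1,2)
def blob(c,mask,z,seed):
    n,l,s,ce=cv2.connectedComponentsWithStats(mask.astype(np.uint8))
    k=l[int(seed[1]),int(seed[0])]
    if k==0: return None
    cs,_=cv2.findContours((l==k).astype(np.uint8),cv2.RETR_EXTERNAL,cv2.CHAIN_APPROX_NONE)
    p=ray(c,max(cs,key=len).reshape(-1,2),z)[:,:2].astype(np.float32)
    (x,y),r=cv2.minEnclosingCircle(p)
    a=ray(c,[ce[k]],z)[0][:2]
    A=2*np.sqrt(cv2.contourArea(cv2.convexHull(p))/np.pi)
    return a,1000*A,ce[k]
E
python3 - <<'E'
from h import *
c=robot.camera("top");f=c["frame"].astype(int);S=.64
R,_=cv2.Rodrigues(c["rvec"]);print("cam",-R.T@np.ravel(c["tvec"]), "tcp px",proj(c,[[.224,.69,.231]])/S)
for u,v,n in [(338,281,'A'),(392,282,'s'),(460,278,'x'),(241,378,'B')]:
    print(n,f[int(v*S),int(u*S)])
    m=(f.min(2)>165)&(f.max(2)-f.min(2)<40)
    for z in (.06,.078,.096,.116):
        print(z,blob(c,m,z,(u*S,v*S)))
hsv=cv2.cvtColor(c["frame"],cv2.COLOR_RGB2HSV)
for u,v in [(357,369),(399,364),(446,360),(498,354)]:
    print(c["frame"][int(v*S),int(u*S)],c["frame"][int((v-14)*S),int((u+14)*S)])
    m=(f[:,:,0]>170)&(f[:,:,0]-f[:,:,2]>50)
    print(blob(c,m,.034,(u*S,v*S)))
sc=robot.camera("scene")
g=np.hstack([cv2.resize(c["frame"][y0:y0+100,x0:x0+130],None,fx=3,fy=3,interpolation=2) for x0,y0 in((140,155),(240,155))])
g2=np.hstack([cv2.resize(sc["frame"][y0:y0+100,x0:x0+130],None,fx=3,fy=3,interpolation=2) for x0,y0 in((180,230),(180,155))])
cv2.imwrite("pics/crop1.png",np.vstack([g,g2])[:,:,::-1][:600,:800])
E
```

```text
cam [ 0.51530441 -0.06292037  1.13080264] tcp px [[-36.28143178 501.06158724]]
A [213 220 204]
0.06 (array([0.62482705, 0.07238787]), np.float64(53.4944392836909), array([215.9034749 , 179.82625483]))
0.078 (array([0.62298599, 0.07011336]), np.float64(52.59521524956731), array([215.9034749 , 179.82625483]))
0.096 (array([0.62114494, 0.06783885]), np.float64(51.695975728812456), array([215.9034749 , 179.82625483]))
0.116 (array([0.61909932, 0.06531162]), np.float64(50.69683026643972), array([215.9034749 , 179.82625483]))
s [213 219 201]
0.06 (array([ 0.62466805, -0.03141934]), np.float64(39.892906332402895), array([250.67785235, 180.26174497]))
0.078 (array([ 0.62282967, -0.03194887]), np.float64(39.222309850692184), array([250.67785235, 180.26174497]))
0.096 (array([ 0.62099129, -0.0324784 ]), np.float64(38.55171483937445), array([250.67785235, 180.26174497]))
0.116 (array([ 0.61894864, -0.03306676]), np.float64(37.80661323485369), array([250.67785235, 180.26174497]))
x [213 219 203]
0.06 (array([ 0.63313167, -0.16233512]), np.float64(61.248851547601774), array([294.75297619, 177.931
[... 615 characters left out ...]
.float64(45.66465606997611), array([152.93401015, 242.49238579]))
0.116 (array([0.43957113, 0.2404412 ]), np.float64(44.782071111587285), array([152.93401015, 242.49238579]))
[215 181  78] [114  73  48]
(array([0.45773537, 0.03525803]), np.float64(30.6338527487557), array([228.07368421, 235.92631579]))
[216 182 116] [119  76  48]
(array([ 0.46641322, -0.04598425]), np.float64(40.733590171539106), array([255.01898734, 233.44936709]))
[215 192 100] [122  79  50]
(array([ 0.47882108, -0.13618711]), np.float64(55.65492414060461), array([285.00716846, 229.71326165]))
[215 196 125] [110  70  45]
(array([ 0.48743614, -0.23839074]), np.float64(61.36820728946202), array([318.90670554, 227.22740525]))
```

View pics/crop1.png

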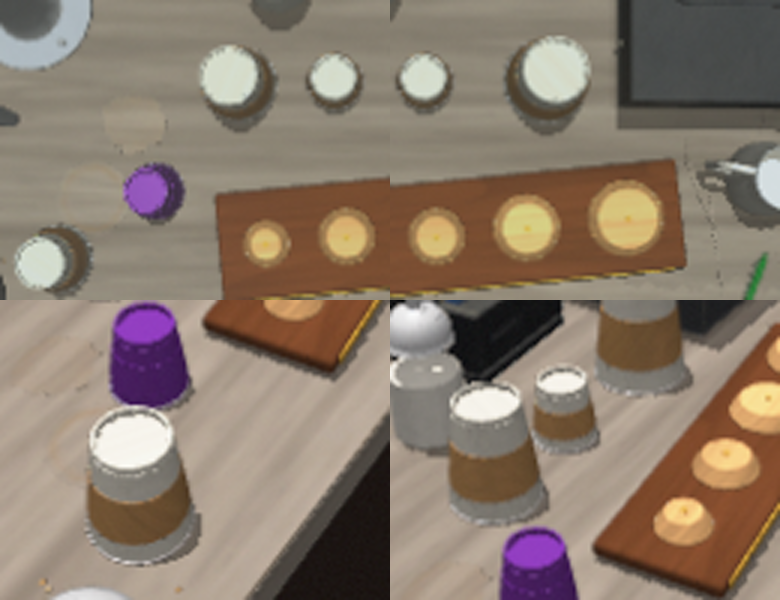

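The foot sizes settle it. The cup at top-view (338,283) is the large (52 mm measured) and the one at (241,378) is the medium (46.5 mm). My threshold reads about 4 mm low on all four cups. First I retract and swing over, clear of the display case.

```bash
python3 -m jog '0 -4 -1.5 0 0 0; 0 -4.4 -1.5 0 0 0; 0 -4.4 -1.5 0 0 0; 0 -4.4 -1.5 0 0 0; 0 -4.4 -1.5 0 0 0; 0 -4 -1.5 0 0 0; 0 0 0 0 0 0; 0 0 0 0 0 0' 60
```

```text
clock: 1.0
ee_pos: [0.1447, 0.4459, 0.322]
orientation: [0.156, 0.988, 0.001, 0.0]
force: [-0.4, -0.4, -0.6]
width: 0.768
finger_force: 0.0
```

```bash
python3 -m jog '-4 -0.17 0 0 0 5; -4 -0.17 0 0 0 5; -4 -0.17 0 0 0 5; -4 -0.17 0 0 0 5; -4 -0.17 0 0 0 5; -4 -0.17 0 0 0 5; -4 -0.17 0 0 0 5; -4 -0.17 0 0 0 5; -4 -0.17 0 0 0 5; -4 -0.17 0 0 0 5; -4 -0.17 0 0 0 5; -4 -0.17 0 0 0 5; -4 -0.17 0 0 0 5; 0 0 0 0 0 0; 0 0 0 0 0 0'
cat >> h.py <<'E'
CUP=dict(small=(.6247,-.0314),medium=(.4367,.2518),large=(.6211,.0678),extra=(.6270,-.1571))
T=np.array([[.4577,.0353],[.4664,-.0460],[.4788,-.1362],[.4874,-.2384]])
s=np.array([0,-82,-174,-276])/1000
def bosses(T=T):
    m=T.mean(0);d=((T-m)*(s-s.mean())[:,None]).sum(0);d/=np.linalg.norm(d)
    return m+(s-s.mean())[:,None]*d,d
BOSS=dict(zip(CUP,bosses()[0]))
from scipy.spatial.transform import Rotation as Ro
def go(p):
    st=robot.get_state();R=Ro.from_quat(st["orientation"]).as_matrix()
    return np.round(100*R.T@(np.array(p)-st["ee_pos"]),2)
E
python3 - <<'E'
from h import *
B,d=bosses();print(B,d,T-B)
st=robot.get_state();R=Ro.from_quat(st["orientation"]).as_matrix();print(R.round(3))
print("want x axis",d,"turn wz",np.degrees(np.arctan2(R[1,0],R[0,0])-np.arctan2(d[1],d[0])))
print(go([*CUP["small"],.18]))
E
```

```text
clock: 2.5
ee_pos: [0.4603, 0.0655, 0.321]
orientation: [0.663, 0.748, -0.0, 0.0]
force: [-0.1, -0.6, 1.3]
width: 0.764
finger_force: 0.0
[[ 0.4578903   0.03586184]
 [ 0.46694402 -0.04563681]
 [ 0.47710186 -0.13707433]
 [ 0.48836381 -0.2384507 ]] [-0.11041128  0.99388598] [[-1.90299878e-04 -5.61835889e-04]
 [-5.44024765e-04 -3.63185190e-04]
 [ 1.69813756e-03  8.74325349e-04]
 [-9.63812913e-04  5.06957302e-05]]
[[-0.12   0.993  0.   ]
 [ 0.993  0.12  -0.001]
 [-0.001  0.    -1.   ]]
want x axis [-0.11041128  0.99388598] turn wz 0.5602775505857364
[-11.58  15.15  14.12]
```

```bash
python3 -m jog '-2.9 3.75 2.5 0 0 0.5; -2.9 3.8 2.5 0 0 0; -2.9 3.8 2.5 0 0 0; -2.9 3.8 2.5 0 0 0; 0 0 0 0 0 0; 0 0 0 0 0 0; 0 0 0 0 0 0'
python3 - <<'E'
from h import *
c=robot.camera("wrist");f=c["frame"]
R,_=cv2.Rodrigues(c["rvec"]);print("cam",-R.T@np.ravel(c["tvec"]))
print(go([*CUP["small"],.022]))
tops=dict(small=.06,medium=.078,large=.096,extra=.116)
g=f[:,:,::-1].copy()
for n in CUP:
    p=proj(c,[[*CUP[n],tops[n]]])[0]; print(n,p)
    q=proj(c,[[*BOSS[n],.034]])[0]; print("boss",q)
    for t in(p,q):
        if 0<=t[0]<512 and 0<=t[1]<384: cv2.circle(g,(int(t[0]),int(t[1])),3,(0,0,255),-1)
cv2.imwrite("pics/w1.png",cv2.resize(g,(800,600)))
E
```

```text
clock: 3.2
ee_pos: [0.6109, -0.0226, 0.2283]
orientation: [0.665, 0.747, 0.0, -0.001]
force: [-0.3, 0.2, 0.7]
width: 0.767
finger_force: 0.0
cam [0.60349812 0.04690246 0.37030976]
[-1.06  1.28 20.69]
small [263.65490982 190.62805223]
boss [125.32029529 112.05434365]
medium [  85.335953   -149.94454508]
boss [132.77906029 182.0668483 ]
large [274.79570425  95.51507287]
boss [140.69027086 250.80508876]
extra [252.74195245 317.71077725]
boss [148.75833847 316.17916571]
```

View pics/w1.png

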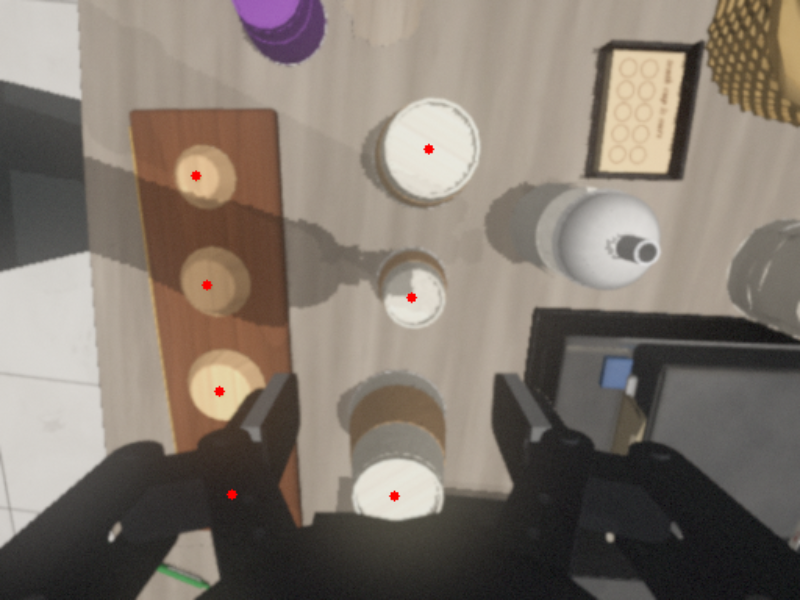

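The wrist view shows the predicted dots (red) on the cup feet at (412,298), (428,149) and (394,496), and on the bosses to about 2 mm. I'll refine with wrist-camera blobs.

```bash
python3 - <<'E'
from h import *
c=robot.camera("wrist");f=c["frame"].astype(int);S=.64
m=(f.min(2)>150)&(f.max(2)-f.min(2)<45)
for n,z,u,v in(("small",.06,415,300),("large",.096,428,149)): print(n,blob(c,m,z,(u*S,v*S)))
print(f[int(176*S),int(196*S)],f[int(285*S),int(207*S)],f[int(390*S),int(215*S)],f[int(195*S),int(225*S)])
for (u,v),th in (((200,172),150),((210,282),80),((215,385),150)):
    # whole-boss silhouette vs board: base circle z=.018
    m=(f[:,:,1]>th*.0+1.6*f[:,:,2]*0+ (90 if th>100 else 75))&(f[:,:,0]>f[:,:,2]+15)
    print(blob(c,m,.018,(u*S,v*S)))
for n in BOSS: print(n,BOSS[n])
cv2.imwrite("pics/w2.png",cv2.resize(c["frame"][60:270,70:200,::-1],None,fx=2.8,fy=2.8,interpolation=2))
E
```

```text
small (array([ 0.63019285, -0.04504872]), np.float64(59.44013425351621), array([266.83621241, 202.57069738]))
large (array([0.62338466, 0.08145463]), np.float64(70.31705022671287), array([279.22975207,  80.15182999]))
[206 171 106] [157 127  78] [229 210 166] [176 144 108]
(array([0.60591232, 0.02604729]), np.float64(525.5262031309246), array([252.87285148, 134.59618807]))
(array([0.60665795, 0.02863269]), np.float64(525.7472032285591), array([253.7311457 , 132.50885257]))
(array([0.60591232, 0.02604729]), np.float64(525.5262031309246), array([252.87285148, 134.59618807]))
small [0.4578903  0.03586184]
medium [ 0.46694402 -0.04563681]
large [ 0.47710186 -0.13707433]
extra [ 0.48836381 -0.2384507 ]
```

View pics/w2.png

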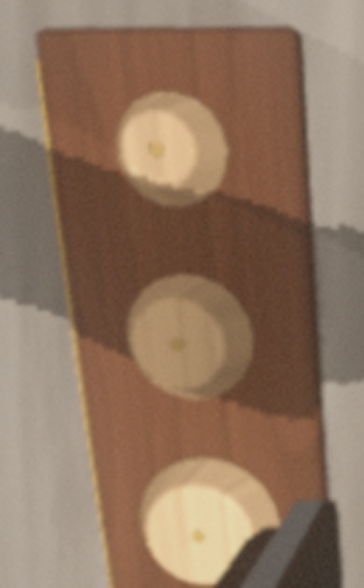

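```bash
python3 - <<'E'
from h import *
t=robot.camera("top");S=.64;c=robot.camera("scene");w=robot.camera("wrist")
print("top dome",ray(t,[[361*S,222*S]],.14))
print("scene base L,front,R",ray(c,[[283*S,305*S],[300*S,319*S],[320*S,308*S]],0))
print("wrist body left edge z.03/.1",ray(w,[[537*S,235*S]],.03),ray(w,[[537*S,235*S]],.1))
print(go([.6255,-.0306,.022]))
E
```

```text
top dome [[0.72274454 0.02242535 0.14      ]]
scene base L,front,R [[0.77199559 0.04100465 0.        ]
 [0.71682799 0.05533713 0.        ]
 [0.70957313 0.01185019 0.        ]]
wrist body left edge z.03/.1 [[0.71626386 0.02038106 0.03      ]] [[0.6931026  0.02567594 0.1       ]]
[-0.89  1.33 20.75]
```

The shaker's near edge is at x≈0.70, so there are about 3 cm of clearance. Descending on the small cup.

```bash
python3 -m jog '-0.9 1.3 2 0 0 0; 0 0 4 0 0 0; 0 0 4 0 0 0; 0 0 4 0 0 0; 0 0 3.5 0 0 0; 0 0 2 0 0 0; 0 0 1.2 0 0 0; 0 0 0 0 0 0; 0 0 0 0 0 0' 70; python3 -m jog '0 0 0 0 0 0; 0 0 0 0 0 0; 0 0 0 0 0 0; 0 0 0 0 0 0; 0 0 0 0 0 0; 0 0 0 0 0 0; 0 0 0 0 0 0; 0 0 0 0 0 0' 255; python3 -c "
from h import *
print(go([*BOSS['small'],.15]))"
```

```text
clock: 4.35
ee_pos: [0.626, -0.0321, 0.0226]
orientation: [0.666, 0.746, 0.001, 0.001]
force: [-0.0, 0.3, 0.6]
width: 0.724
finger_force: 0.0
clock: 5.15
ee_pos: [0.6272, -0.0322, 0.0235]
orientation: [0.666, 0.746, 0.001, 0.002]
force: [0.2, 0.8, 7.5]
width: 0.575
finger_force: 61.4
[  8.68 -16.   -12.72]
```

```bash
python3 -m jog '0 0 -1.5 0 0 0; 0 0 -3 0 0 0; 0 0 -3 0 0 0; 1.7 -3.2 -1 0 0 0; 1.7 -3.2 0 0 0 0; 1.7 -3.2 0 0 0 0; 1.7 -3.2 0 0 0 0; 1.8 -3.2 0 0 0 0; 0 0 0 0 0 0; 0 0 0 0 0 0; 0 0 0 0 0 0' ; python3 -c "
from h import *
print(go([*BOSS['small'],.0415]))
c=robot.camera('wrist');cv2.imwrite('pics/w3.png',c['frame'][:,:,::-1])"
```

```text
clock: 6.25
ee_pos: [0.4582, 0.0349, 0.1072]
orientation: [0.666, 0.746, 0.001, 0.001]
force: [-0.7, -1.0, -0.2]
width: 0.567
finger_force: 61.8
[ 0.1  -0.03  6.57]
```

View pics/w3.png

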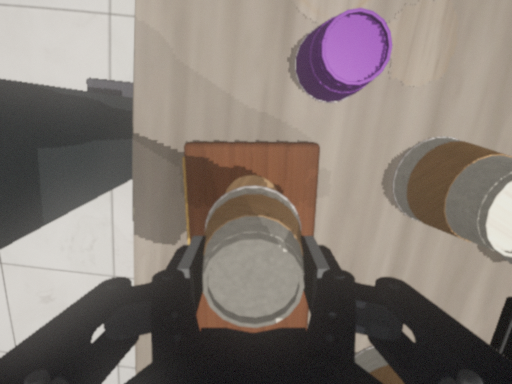

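The cup is held upright and centred between the pads at (255,278), with the boss just showing beneath it. Lowering.

```bash
python3 -m jog '0.1 0 2 0 0 0; 0 0 1.5 0 0 0; 0 0 1 0 0 0; 0 0 0.8 0 0 0; 0 0 0.6 0 0 0; 0 0 0.5 0 0 0; 0 0 0 0 0 0; 0 0 0 0 0 0'
```

```text
clock: 7.1
ee_pos: [0.4564, 0.0361, 0.0426]
orientation: [0.666, 0.746, 0.0, 0.0]
force: [0.2, 0.1, -1.1]
width: 0.57
finger_force: 61.8
```

```bash
python3 -m jog '0 0 0.1 0 0 0; 0 0 0.1 0 0 0; 0 0 0.1 0 0 0; 0 0 0 0 0 0; 0 0 0 0 0 0'
```

```text
clock: 7.6
ee_pos: [0.4566, 0.0361, 0.0411]
orientation: [0.666, 0.746, 0.001, 0.0]
force: [-1.9, 0.2, 19.2]
width: 0.569
finger_force: 64.8
```

Contact at the expected height (0.0411 m), so the small cup is seated. Release, lift, and go above the medium cup.

```bash
python3 -m jog '0 0 0 0 0 0; 0 0 0 0 0 0; 0 0 0 0 0 0; 0 0 0 0 0 0; 0 0 -1 0 0 0; 0 0 -2 0 0 0; 0 0 -3 0 0 0; 0 0 -4 0 0 0; 0 0 -4 0 0 0; 0 0 -4 0 0 0; 4 0 0 0 0 0; 4.2 0 0 0 0 0; 4.2 0 0 0 0 0; 4.2 0 0 0 0 0; 0 0 0 0 0 0; 0 0 0 0 0 0; 0 0 0 0 0 0' 60; python3 - <<'E'
from h import *
print(go([*CUP['medium'],.036]))
c=robot.camera('wrist');g=c['frame'][:,:,::-1].copy()
for p in proj(c,[[*CUP['medium'],.078],[*BOSS['small'],.078]]): print(p);cv2.circle(g,(int(p[0]),int(p[1])),2,(0,0,255),-1)
cv2.imwrite('pics/w4.png',cv2.resize(g,(800,600)))
E
```

```text
clock: 9.3
ee_pos: [0.4372, 0.1997, 0.2196]
orientation: [0.666, 0.746, -0.0, 0.0]
force: [0.4, 0.4, 0.5]
width: 0.761
finger_force: 0.0
[ 5.2   0.54 18.36]
[257.64441564 135.52928524]
[254.30725703 321.52714935]
```

View pics/w4.png

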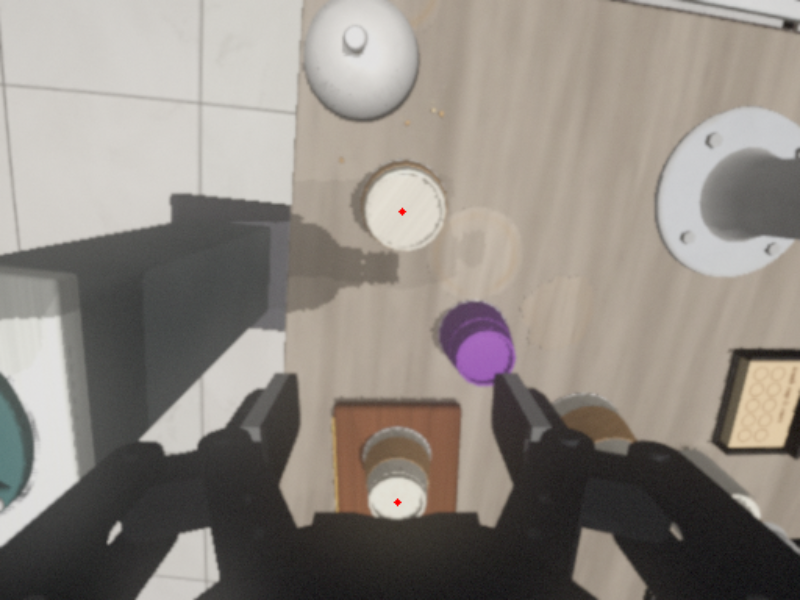

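The medium cup's foot is at (404,208) and the predicted dot at (402,211), about 2 mm apart. The small cup stands on its boss at (397,500).

```bash
python3 -m jog '2.7 0.3 3 0 0 0; 2.7 0.35 3 0 0 0; 0 0 4 0 0 0; 0 0 4 0 0 0; 0 0 2.6 0 0 0; 0 0 1.5 0 0 0; 0 0 0 0 0 0; 0 0 0 0 0 0'; python3 -m jog '0 0 0 0 0 0; 0 0 0 0 0 0; 0 0 0 0 0 0; 0 0 0 0 0 0; 0 0 0 0 0 0; 0 0 0 0 0 0; 0 0 0 0 0 0; 0 0 0 0 0 0' 255
```

```text
clock: 10.15
ee_pos: [0.4385, 0.2541, 0.0388]
orientation: [0.667, 0.745, -0.0, 0.0]
force: [0.5, -0.0, 0.6]
width: 0.761
finger_force: 0.0
clock: 10.95
ee_pos: [0.4392, 0.2552, 0.04]
orientation: [0.666, 0.746, 0.001, 0.001]
force: [0.1, -1.8, 6.5]
width: 0.643
finger_force: 62.6
```

```bash
python3 -m jog '0 0 -1.5 0 0 0; 0 0 -3 0 0 0; 0 0 -4 0 0 0; 0 0 -3.5 0 0 0; -3.8 0 0 0 0 0; -3.8 0 0 0 0 0; -3.8 0 0 0 0 0; -3.8 0 0 0 0 0; -3.8 0 0 0 0 0; -3.8 0 0 0 0 0; -3.8 0 0 0 0 0; -3.6 0 0 0 0 0; 0 0 0 0 0 0; 0 0 0 0 0 0; 0 0 0 0 0 0' ; python3 -c "
from h import *
print(go([*BOSS['medium'],.058]))"
```

```text
clock: 12.45
ee_pos: [0.4718, -0.0432, 0.1586]
orientation: [0.665, 0.747, 0.0, -0.0]
force: [-0.2, -0.2, -0.9]
width: 0.638
finger_force: 63.3
[-0.2  -0.51 10.06]
```

```bash
python3 -m jog '-0.2 -0.5 2 0 0 0; 0 0 3 0 0 0; 0 0 2 0 0 0; 0 0 1 0 0 0; 0 0 0.8 0 0 0; 0 0 0.7 0 0 0; 0 0 0.4 0 0 0; 0 0 0 0 0 0; 0 0 0 0 0 0' ; python3 -m jog '0 0 0.1 0 0 0; 0 0 0.1 0 0 0; 0 0 0.1 0 0 0; 0 0 0 0 0 0; 0 0 0 0 0 0'; python3 -c "
from h import *
print(go([*BOSS['medium'],.058]))"
```

```text
clock: 13.35
ee_pos: [0.4674, -0.047, 0.0598]
orientation: [0.666, 0.746, 0.0, -0.0]
force: [-0.7, 1.2, -1.0]
width: 0.643
finger_force: 63.2
clock: 13.85
ee_pos: [0.4674, -0.0467, 0.0578]
orientation: [0.666, 0.746, 0.001, -0.0]
force: [-2.3, 1.4, 15.6]
width: 0.635
finger_force: 65.5
[ 0.11 -0.03 -0.02]
```

Seated. Next is the large cup.

```bash
python3 -m jog '0 0 0 0 0 0; 0 0 0 0 0 0; 0 0 0 0 0 0; 0 0 0 0 0 0; 0 0 -1 0 0 0; 0 0 -2 0 0 0; 0 0 -3 0 0 0; 0 0 -4 0 0 0; 0 0 -3 0 0 0; 2.5 4 0 0 0 0; 2.5 4 0 0 0 0; 2.5 4 0 0 0 0; 2.4 4 0 0 0 0; 0 0 0 0 0 0; 0 0 0 0 0 0; 0 0 0 0 0 0' 50; python3 - <<'E'
from h import *
print(go([.622,.068,.053]))
E
```

```text
clock: 15.45
ee_pos: [0.6137, 0.0681, 0.1865]
orientation: [0.666, 0.746, -0.001, -0.0]
force: [0.2, -0.3, 0.6]
width: 0.802
finger_force: 0.0
[-0.09  0.85 13.35]
```

```bash
python3 -m jog '-0.1 0.8 1.5 0 0 0; 0 0 3 0 0 0; 0 0 4 0 0 0; 0 0 3 0 0 0; 0 0 1.8 0 0 0; 0 0 0 0 0 0; 0 0 0 0 0 0'; python3 -m jog '0 0 0 0 0 0; 0 0 0 0 0 0; 0 0 0 0 0 0; 0 0 0 0 0 0; 0 0 0 0 0 0; 0 0 0 0 0 0; 0 0 0 0 0 0; 0 0 0 0 0 0' 255
```

```text
clock: 16.15
ee_pos: [0.6228, 0.0682, 0.0532]
orientation: [0.666, 0.746, -0.0, -0.0]
force: [0.3, 0.1, 1.2]
width: 0.802
finger_force: 0.1
clock: 16.95
ee_pos: [0.6243, 0.0688, 0.0547]
orientation: [0.666, 0.746, 0.001, 0.001]
force: [-0.4, -0.9, 7.0]
width: 0.717
finger_force: 65.1
```

```bash
python3 -m jog '0 0 -1.5 0 0 0; 0 0 -3.5 0 0 0; 0 0 -4 0 0 0; 0 0 -4 0 0 0; 0 0 -1.5 0 0 0; -3.1 -2 0 0 0 0; -3.1 -2.1 0 0 0 0; -3.1 -2.1 0 0 0 0; -3.1 -2.1 0 0 0 0; -3.1 -2.1 0 0 0 0; -3.1 -2.1 0 0 0 0; 0 0 0 0 0 0; 0 0 0 0 0 0; 0 0 0 0 0 0' ; python3 -c "
from h import *
print(go([*BOSS['large'],.0727]))"
```

```text
clock: 18.35
ee_pos: [0.5205, -0.1282, 0.1983]
orientation: [0.665, 0.747, 0.0, -0.0]
force: [-0.2, 0.2, -0.7]
width: 0.715
finger_force: 64.7
[-0.39 -4.41 12.56]
```

```bash
python3 -m jog '-0.2 -2.2 0 0 0 0; -0.2 -2.2 2 0 0 0; 0 0 4 0 0 0; 0 0 3 0 0 0; 0 0 1.2 0 0 0; 0 0 1 0 0 0; 0 0 0.8 0 0 0; 0 0 0.4 0 0 0; 0 0 0 0 0 0; 0 0 0 0 0 0' ; python3 -m jog '0 0 0.1 0 0 0; 0 0 0.1 0 0 0; 0 0 0.1 0 0 0; 0 0 0 0 0 0; 0 0 0 0 0 0'; python3 -c "
from h import *
print(go([*BOSS['large'],.0727]))"
```

```text
clock: 19.35
ee_pos: [0.4773, -0.1388, 0.0751]
orientation: [0.666, 0.746, 0.0, 0.001]
force: [-0.0, 0.6, -0.6]
width: 0.716
finger_force: 64.7
clock: 19.85
ee_pos: [0.4773, -0.1389, 0.0725]
orientation: [0.666, 0.746, 0.001, 0.0]
force: [-1.5, 0.6, 8.6]
width: 0.716
finger_force: 66.2
[ 0.19  0.01 -0.02]
```

Seated. Last is the extra-large cup; I'll take a look from above first.

```bash
python3 -m jog '0 0 0 0 0 0; 0 0 0 0 0 0; 0 0 0 0 0 0; 0 0 0 0 0 0; 0 0 -1 0 0 0; 0 0 -2 0 0 0; 0 0 -3 0 0 0; 0 0 -4 0 0 0; 0 0 -4 0 0 0; 0 0 0 0 0 0; 0 4 -0.5 0 0 0; 0 4 0 0 0 0; 0 3 0 0 0 0; 0 0 0 0 0 0; 0 0 0 0 0 0; 0 0 0 0 0 0' 0; python3 - <<'E'
from h import *
print(go([*CUP['extra'],.072]))
c=robot.camera('wrist');g=c['frame'][:,:,::-1].copy()
for p in proj(c,[[*CUP['extra'],.116],[*BOSS['extra'],.034]]): print(p);cv2.circle(g,(int(p[0]),int(p[1])),2,(0,0,255),-1)
cv2.imwrite('pics/w5.png',cv2.resize(g,(800,600)))
E
```

```text
clock: 21.45
ee_pos: [0.5841, -0.1266, 0.2161]
orientation: [0.666, 0.746, -0.001, -0.001]
force: [-0.9, -0.1, -0.0]
width: 0.998
finger_force: 0.0
[-3.52  3.95 14.4 ]
[294.98801662 235.2848522 ]
[167.5827967  256.80472663]
```

View pics/w5.png

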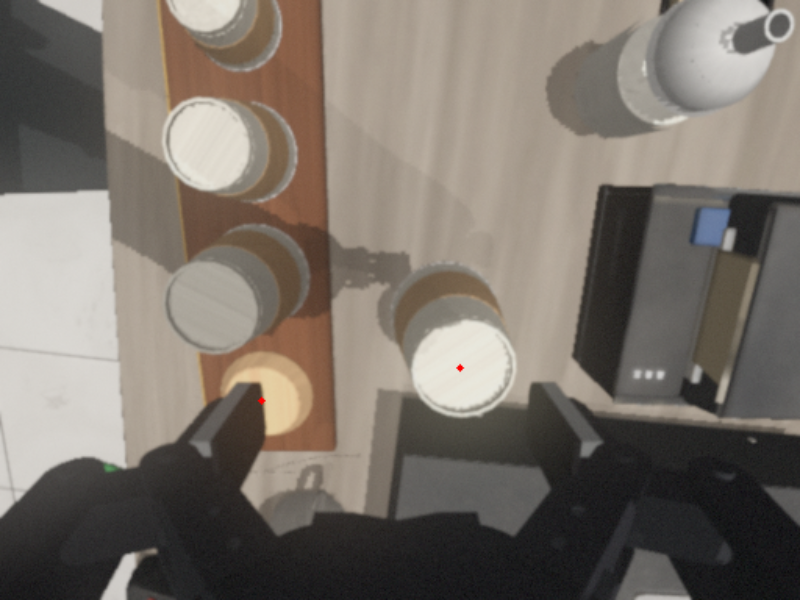

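The extra-large cup's foot is at (463,367), within 2 mm of the prediction. The three placed cups stand upright on the board.

```bash
python3 -m jog '-1.75 2.05 0 0 0 0; -1.75 2.05 2 0 0 0; 0 0 3 0 0 0; 0 0 4 0 0 0; 0 0 3.2 0 0 0; 0 0 2 0 0 0; 0 0 0 0 0 0; 0 0 0 0 0 0'; python3 -m jog '0 0 0 0 0 0; 0 0 0 0 0 0; 0 0 0 0 0 0; 0 0 0 0 0 0; 0 0 0 0 0 0; 0 0 0 0 0 0; 0 0 0 0 0 0; 0 0 0 0 0 0' 255
```

```text
clock: 22.3
ee_pos: [0.6302, -0.1569, 0.0749]
orientation: [0.666, 0.746, -0.0, -0.0]
force: [-0.8, 0.1, 0.3]
width: 0.998
finger_force: 0.0
clock: 23.1
ee_pos: [0.6317, -0.157, 0.0772]
orientation: [0.666, 0.746, 0.001, 0.001]
force: [-1.3, -0.1, 5.6]
width: 0.778
finger_force: 64.8
```

```bash
python3 -m jog '0 0 -1.5 0 0 0; 0 0 -3.5 0 0 0; 0 0 -4 0 0 0; 0 0 -3 0 0 0; 0 0 -1 0 0 0; -1.6 -3.7 0 0 0 0; -1.6 -3.8 0 0 0 0; -1.6 -3.8 0 0 0 0; -1.6 -3.8 0 0 0 0; 0 0 0 0 0 0; 0 0 0 0 0 0; 0 0 0 0 0 0' ; python3 -c "
from h import *
print(go([*BOSS['extra'],.0952]))"
```

```text
clock: 24.3
ee_pos: [0.4891, -0.2363, 0.2047]
orientation: [0.665, 0.747, 0.0, 0.0]
force: [0.3, 0.5, -1.1]
width: 0.778
finger_force: 66.4
[-0.21 -0.11 10.95]
```

```bash
python3 -m jog '-0.2 -0.1 1 0 0 0; 0 0 3 0 0 0; 0 0 3 0 0 0; 0 0 1.2 0 0 0; 0 0 1 0 0 0; 0 0 0.8 0 0 0; 0 0 0.6 0 0 0; 0 0 0.2 0 0 0; 0 0 0 0 0 0; 0 0 0 0 0 0' ; python3 -m jog '0 0 0.1 0 0 0; 0 0 0.1 0 0 0; 0 0 0.1 0 0 0; 0 0 0 0 0 0; 0 0 0 0 0 0'; python3 -c "
from h import *
print(go([*BOSS['extra'],.0952]))"
```

```text
clock: 25.3
ee_pos: [0.4884, -0.2392, 0.0971]
orientation: [0.666, 0.746, 0.0, 0.001]
force: [1.3, 0.1, -1.0]
width: 0.775
finger_force: 66.2
clock: 25.8
ee_pos: [0.4885, -0.2394, 0.095]
orientation: [0.666, 0.746, 0.001, 0.001]
force: [1.2, 2.5, 10.4]
width: 0.776
finger_force: 67.6
[ 0.1  -0.   -0.02]
```

Seated. Release, lift clear and check.

```bash
python3 -m jog '0 0 0 0 0 0; 0 0 0 0 0 0; 0 0 0 0 0 0; 0 0 0 0 0 0; 0 0 -1 0 0 0; 0 0 -2 0 0 0; 0 0 -3 0 0 0; 0 0 -4 0 0 0; 0 0 -4 0 0 0; 0 0 -4 0 0 0; 0 0 0 0 0 0; 0 0 0 0 0 0' 0; python3 - <<'E'
from h import *
c=robot.camera('scene');f=c['frame'][110:270,170:370,::-1]
cv2.imwrite('pics/s2.png',cv2.resize(f,None,fx=3.7,fy=3.7,interpolation=2))
E
```

```text
clock: 27.0
ee_pos: [0.4875, -0.2392, 0.2747]
orientation: [0.666, 0.746, 0.001, 0.001]
force: [-0.2, 1.4, -0.7]
width: 1.0
finger_force: 0.0
```

View pics/s2.png

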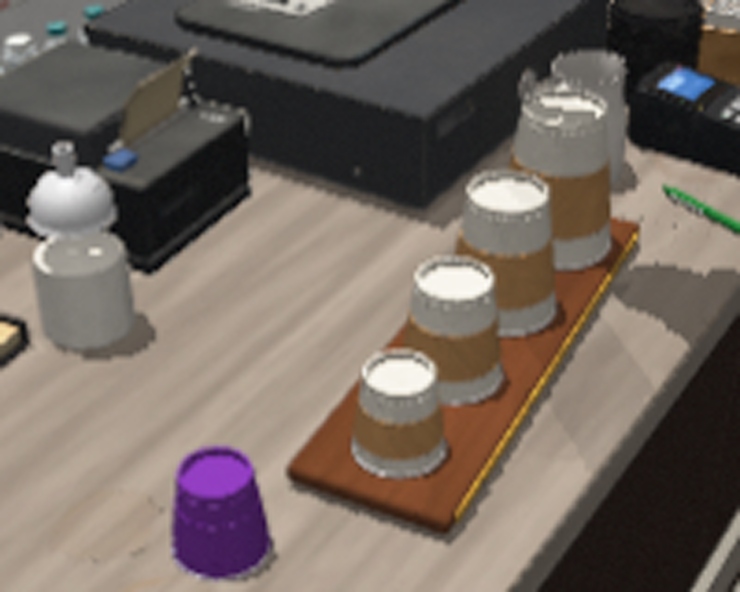

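All four cups stand upright in size order on the board, at (400,410), (455,330), (508,255) and (563,180). The shaker, jug and purple cup are where they were.

```bash
python3 -c "
from bench import robot
print(robot.job_done())"
```

```text
the job is handed in; nothing more can be done
None
```

The four cups are on their bosses, mouth down in size order and pushed down to the board; the jug, shaker and purple cup were not moved, and the job was handed in at about 27 s.

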